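# Put the rubber stamps away in a stacking desk tray

### The arm

A 6-joint arm with a two-finger parallel gripper is mounted at the origin on the work surface. World frame = base frame: x ahead of the robot, y to its left, z up, the work surface at z = 0. Lengths are in m, angles in rad, forces in N, time in s.
With the tool pointing down it reaches from about 0.375 to 0.975 m from the base axis. Payload 3.8 kg.
Tool frame: the origin (TCP) lies midway between the tips of the shut fingers; the grasp point (between the pads) lies 19 mm behind it; x points along the fingers, y is the direction in which the jaws open and shut, and the axes are right-handed (so a half turn about x gives the same grasp; the last joint's range is limited). The gripper opens to 88 mm and grips with 3 to 60 N. Pads are 18 mm wide; open, the fingers measure 123 mm over their backs; the gripper's body (75 mm by 187 mm) begins 45 mm behind the grasp point.
Start: joints at [1.202, 0.264, 1.604, -0, 1.274, -0.037], TCP at [0.22, 0.638, 0.209] pointing down, gripper open.
Joint ranges: [-2.63, 2.63], [-0.94, 2.18], [0.31, 2.57], [-1.31, 4.45], [0, 2.66], [-2.55, 2.55]. Speed limits (rad/s): [2.57, 2.57, 3.14, 3.14, 3.14, 3.14].

### API

Orientations are given as a rotation vector (axis times angle).
In Python, from cell import manip, inverse_kinematics, cams, order gives the robot as it stands. Calls block until the motion is done:
- manip.move_pose(position, orientation): joint-space move of the TCP to a pose.
- manip.move_linear(position, rate=0.15, rot=None): straight line of the TCP; rot=None keeps the orientation; rate is the mean speed in m/s.
- manip.set_joints(angles): joint-space move.
- manip.set_gripper(opening, force=None): finger opening in m; force is the grip in N (None keeps the last); returns when the fingers have stopped.
- manip.dwell(seconds).
- inverse_kinematics(position, orientation): joint angles nearest the present ones, or None.
- manip.state(): the state.
- cams.capture(name): name is "scene" or "top" or "wrist"; returns a dict with "image" (480x640x3 uint8, blue, green, red), "z_map" (480x640 float32, m along the optical axis (not along the pixel's ray), 0 where there is no reading), "intrinsics" (3x3 intrinsics, pixels), "position" and "orientation" of the camera in the world; the wrist camera has in their place "T_tool_cam" (4x4, takes a point from camera to tool coordinates, whose origin is the TCP and whose axes are the tool frame's). Camera axes: x right, y down, z forward; pixel columns grow to the right and rows downward; lengths in m; the calibration is good to about 2 mm. A picture is of the moment at which its call begins: read the wrist's pose just before it.
A pose or a line that the arm cannot do raises manip.IKError and nothing moves.
- order.close_job(): hands the job in, once; it reports no verdict.
The state is a dict: "clock": time; "joint_pos": joint angles; "joint_velocities": joint speeds; "tau": joint torques, N m; "tool_pos": TCP position; "tcp_rot": TCP orientation; "contact_force": force on the tool from outside, world axes, zero at the start; "moment": the same for the moment, N m; "gripper_width": finger opening in m.
Only numpy, scipy, OpenCV 4.12 (cv2) and the standard library are available. Lean on these libraries where they do the work, as an engineer would, in place of code of your own. Each camera call takes 0.05 s, during which the arm holds its last target. There are 200 camera calls.

### The job

Stand all the rubber stamps upright on the floor of the open base tray, then lower the top tray onto it so that its four corner lugs drop fully into the base tray's sockets. Then slide the stack along the table, without lifting it off, into the wooden cubby until the base tray meets the back panel, its handle left sticking out of the mouth. Leave the mug, the tape roll and the clip box where they are.

Things in the scene. Friction and masses are not known exactly. Their poses are not given: they have to be found in the camera images.
- base_tray: grey open base tray 220 (x) x 160 (y) x 56 mm, walls 5, floor 4 thick; 0.38 kg, loose. Stub handle on its -x end. Square sockets 15 mm wide, open above, in the inner corners, centred at x = +-97.5, y = +-67.5; their 4 mm partitions, rim high, fill the corners beyond |x| = 86, |y| = 56. Origin: centre of underside, +x away from the handle, roughly towards the cubby at the start, z up.
- base_handle (a point): point in the base tray's stub handle: a bar 72 mm long (tray x -110 to -182), 12 mm thick (tray y), 26 mm high (30 to 56 mm above the table, free below); the point is at x = -160, y = 0, z = 43 mm of the tray. Axes as the tray's.
- top_tray: grey top tray, 220 (x) x 160 (y) mm, walls 36 high, 4 thick, 0.26 kg. Below its corners at x = +-97.5, y = +-67.5 four round lugs, 11 mm thick, 14 long, tapered to 5 over the last 7. Origin: centre of floor's underside (14 mm up when standing on its lugs), z up. Fits either way round. Seated, it lies on the base tray's rim, origin 56 mm above the base tray's, axes parallel; play 2 mm.
- top_bar (a point): centre of the top tray's carrying bar: 120 mm long (tray x), 14 mm thick (tray y), 18 mm high (56 to 74 mm above the tray's origin), on posts at x = +-55 mm, free beneath; the point is 65 mm above the tray's origin. Axes as the tray's.
- cubby: fixed wooden cubby: sides, back and top 18 mm thick, no floor. Inside 176 wide (y), 150 deep (x), 150 high; outside 212 wide, 168 high, with 11 mm of paper on top. Origin on the table mid-mouth, +x inwards, z up. When the base tray meets the back, its origin is at x = +40, y = 0 mm here (8 mm play each side); its last 70 mm and handle stay outside.
- stamp0: rubber stamp, one of up to 6 alike (absent ones give None): wooden block 50 (x) x 36 (y) x 14 mm with an upright round grip, 23 mm in diameter, on its middle, from 14 up to 44 mm; about 45 g. Origin at the centre of the block's underside, z up along the grip. Starts standing on the table on the robot's side of the base tray.
- stamp1: rubber stamp, one of up to 6 alike (absent ones give None): wooden block 50 (x) x 36 (y) x 14 mm with an upright round grip, 23 mm in diameter, on its middle, from 14 up to 44 mm; about 45 g. Origin at the centre of the block's underside, z up along the grip. Starts standing on the table on the robot's side of the base tray.
- stamp2: rubber stamp, one of up to 6 alike (absent ones give None): wooden block 50 (x) x 36 (y) x 14 mm with an upright round grip, 23 mm in diameter, on its middle, from 14 up to 44 mm; about 45 g. Origin at the centre of the block's underside, z up along the grip. Starts standing on the table on the robot's side of the base tray.
- stamp3: rubber stamp, one of up to 6 alike (absent ones give None): wooden block 50 (x) x 36 (y) x 14 mm with an upright round grip, 23 mm in diameter, on its middle, from 14 up to 44 mm; about 45 g. Origin at the centre of the block's underside, z up along the grip. Starts standing on the table on the robot's side of the base tray.
- stamp4: rubber stamp, one of up to 6 alike (absent ones give None): wooden block 50 (x) x 36 (y) x 14 mm with an upright round grip, 23 mm in diameter, on its middle, from 14 up to 44 mm; about 45 g. Origin at the centre of the block's underside, z up along the grip. Starts standing on the table on the robot's side of the base tray.
- stamp5: rubber stamp, one of up to 6 alike (absent ones give None): wooden block 50 (x) x 36 (y) x 14 mm with an upright round grip, 23 mm in diameter, on its middle, from 14 up to 44 mm; about 45 g. Origin at the centre of the block's underside, z up along the grip. Starts standing on the table on the robot's side of the base tray.
- mug: bystander: white mug, 76 mm across, 90 mm high; origin under its centre
- tape_roll: bystander: roll of clear packing tape lying flat, 96 mm across, 48 mm high; origin under its centre
- clip_box: bystander: small cardboard box 70 x 90 x 32 mm; origin under its centre
Things that resemble listed ones, but are neither listed nor needed, are in the scene too. Leave any yellow look-alike of the stamp1 alone.

How it is judged:
By the outcome, as a careful person would: the job done as asked, in the order asked, and still so for the second after the job is handed in, with the robot touching nothing.
Of stamp0, stamp1, stamp2, stamp3, stamp4, stamp5 only 4 to 6 are there at a start; the rules pass over those that are not, and their reading is None.
At some moment in a run one of stamp0, stamp1, stamp2, stamp3, stamp4, stamp5, top_tray may be knocked a few centimetres aside while the robot is not near it.
Once in a run the grip may slacken for a moment while it holds something.
It also fails if it takes over 210 s, if anything falls off the work surface, if the arm or the gripper's body presses on something with over 40 N, if the wrist force passes 120 N, or if a joint passes its speed limit or range.

## Working session

There is one attempt and no reset: what is moved stays moved. The work goes in short steps, each a Python script; the robot and the scene stay as the last script left them, time stands still between calls to the robot, and variables do not carry over. Pictures are saved under pics/ and viewed, about 12 in all and at most 16, crops included, and the job is handed in when it is done.

```bash
ls; mkdir -p pics
python3 - <<'E'
from cell import manip,cams
import cv2,numpy as np
for n in("scene","top"):
    c=cams.capture(n); cv2.imwrite(f"pics/{n}0.png",c["image"]); np.savez(f"pics/{n}0.npz",**c)
    print(n,c["position"],c["orientation"],c["intrinsics"].tolist())
c=cams.capture("wrist");print(c["T_tool_cam"]);s=manip.state();print(s["clock"],s["tcp_rot"])
E
```

```text
pics
scene [0.86288548 0.57153835 0.85794607] [-0.70031072 -2.65312982  1.04641817] [[500.14353819553685, 0.0, 319.29502935700117], [0.0, 500.14353819553685, 236.83619613987176], [0.0, 0.0, 1.0]]
top [ 0.29155194 -0.06716627  1.14226181] [-2.09190271  2.1569312  -0.15401723] [[524.7249632573028, 0.0, 314.44538507501346], [0.0, 524.7249632573028, 246.6726570266205], [0.0, 0.0, 1.0]]
[[-4.18210470e-04 -2.91137855e-01  9.56681020e-01 -1.74754379e-01]
 [ 9.99999847e-01 -4.68780587e-04  2.94487530e-04  2.70876809e-04]
 [ 3.62737023e-04  9.56680997e-01  2.91138006e-01 -7.53081194e-02]
 [ 0.00000000e+00  0.00000000e+00  0.00000000e+00  1.00000000e+00]]
0.15 [ 0.25904784  1.55540931 -0.26175183]
```

View pics/top0.png

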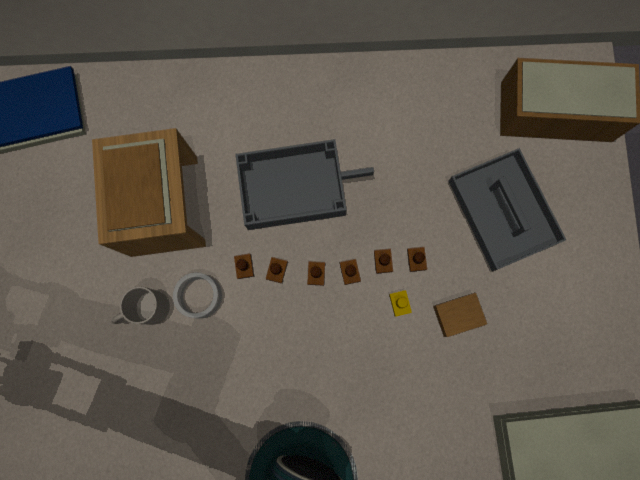

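View pics/scene0.png

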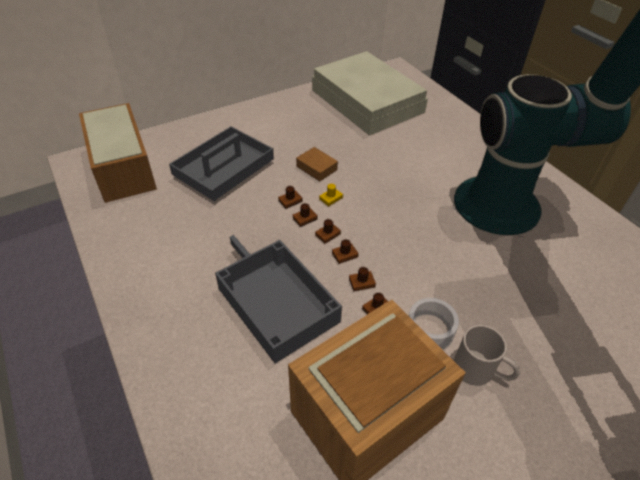

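```bash
cat > h.py <<'E'
import numpy as np,cv2
from cell import manip,inverse_kinematics,cams,order
from scipy.spatial.transform import Rotation as Ro
def down(a):
    c,s=np.cos(a),np.sin(a)
    return Ro.from_matrix(np.array([[0,c,s],[0,s,-c],[-1,0,0]])).as_rotvec()
def yaw():  # present jaw angle
    y=Ro.from_rotvec(manip.state()["tcp_rot"]).as_matrix()[:,1]; return np.arctan2(y[1],y[0])
def cloud(c,T=None):
    """HxWx3 world points (nan where none); T = camera to world"""
    if T is None:
        T=np.eye(4);T[:3,:3]=Ro.from_rotvec(c["orientation"]).as_matrix();T[:3,3]=c["position"]
    v,u=np.mgrid[:480,:640];K=c["intrinsics"];z=np.where(c["z_map"]>0,c["z_map"],np.nan)
    P=np.stack([(u-K[0,2])/K[0,0]*z,(v-K[1,2])/K[1,1]*z,z],-1)
    return P@T[:3,:3].T+T[:3,3]
def wrist():
    s=manip.state();T=np.eye(4);T[:3,:3]=Ro.from_rotvec(s["tcp_rot"]).as_matrix();T[:3,3]=s["tool_pos"]
    c=cams.capture("wrist");T=T@c["T_tool_cam"];return c["image"],cloud(c,T),c,T
def rect(xy):
    (cx,cy),(w,h),a=cv2.minAreaRect(xy.astype(np.float32)*1000)
    if w<h:w,h,a=h,w,a+90
    a=(a+90)%180-90
    return np.round([cx,cy,w,h,a],1)  # mm, long axis angle deg
def stamps(im,P):
    hsv=cv2.cvtColor(im,cv2.COLOR_BGR2HSV);b,g,r=[im[...,i].astype(int) for i in range(3)]
    m=((r>g*1.5)&(r>b*1.8)&(P[...,2]>.006)&(P[...,2]<.06)).astype(np.uint8)
    n,L,st,_=cv2.connectedComponentsWithStats(m);out=[]
    for i in range(1,n):
        if st[i,4]<100:continue
        p=P[L==i];g=p[p[:,2]>.034]
        out.append((rect(p[p[:,2]<.025][:,:2]) if (p[:,2]<.025).sum()>5 else None,np.round(np.r_[rect(g[:,:2])[:2],g[:,2].max()*1000],1) if len(g) else None,st[i].tolist()))
    return out
E
python3 - <<'E'
from h import *
for n in("top","scene"):
    c=dict(np.load(f"pics/{n}0.npz"));P=cloud(c);im=c["image"];Z=P[...,2]
    print(n,"table z",np.nanmedian(Z))
    for s in stamps(im,P):print(*s)
    dark=(im.max(-1)<110)
    def comp(m,box):
        k=np.zeros_like(m);x0,y0,x1,y1=box;k[y0:y1,x0:x1]=1;q=P[m&k];return q
    boxes=dict(top=dict(base=(225,130,335+15,235),handle=(348,155,385,190),toptray=(440,140,575,280),cub=(90,120,215,260),tape=(170,265,225,325),mug=(105,280,165,330)),
      scene=dict(base=(210,235,345,360),handle=(225,232,255,262),toptray=(165,120,280,205),cub=(280,300,465,480),tape=(405,295,465,345),mug=(455,325,520,385)))[n]
    for k,(lo,hi) in dict(base=(.045,.065),handle=(.045,.065),toptray=(.042,.058),cub=(.155,.2),tape=(.04,.06),mug=(.08,.1)).items():
        q=comp((Z>lo)&(Z<hi),boxes[k]);print(k,len(q),rect(q[:,:2]) if len(q) else 0,np.round(np.percentile(q[:,2],[5,50,95])*1000,1) if len(q) else 0)
    q=comp((Z>.07)&(Z<.11),boxes["toptray"]);print("bar",rect(q[:,:2]),np.median(q[:,2]))
s=manip.state();print(yaw())
E
```

```text
top table z -0.0011656462204767681
[ 447.9 -266.2   48.5   35.3    4.4] [ 447.7 -266.1   48.1] [408, 248, 19, 23, 357]
[ 446.  -193.1   48.1   34.7    2.3] [ 446.6 -193.2   47.3] [375, 250, 18, 23, 350]
[444.7 111.   48.   35.5   7.2] [444.8 111.3  45.8] [234, 254, 19, 24, 344]
[433.6  39.4  48.1  34.9 -15.1] [433.9  39.2  46.1] [266, 258, 21, 25, 348]
[ 425.  -120.    48.5   34.5   10.3] [ 425.  -120.5   47.1] [340, 260, 20, 24, 346]
[423.7 -46.4  47.8  34.   -5. ] [424.5 -46.5  47.5] [308, 262, 17, 23, 344]
base 1275 [620.8  -6.9 240.2 163.3 -83.3] [46.7 53.5 57.6]
handle 165 [ 636.9 -150.    56.6   14.2  -83. ] [48.6 54.  58.3]
toptray 993 [ 547.4 -459.4  220.4  164.6   21.3] [43.  48.  52.4]
cub 9254 [589.5 291.7 214.2 170.6   5.6] [163.4 173.5 179.1]
tape 640 [382.3 207.3  95.   94.1  74.8] [41.8 45.8 49.3]
mug 307 [362.2 312.9  76.8  75.1  72.1] [81.  86.8 90.9]
bar [ 547.  -458.3  120.1   16.6   21.4] 0.08554230171292643
scene table z 0.001143690612297965
[ 351.6 -324.7   93.9   43.8  -45.3] [ 334.1 -339.4   39.3] [298, 149, 35, 30, 389]
[ 794.1 -477.2  121.5   11.2   -5.3] [ 
[... 271 characters left out ...]
] [316, 220, 24, 22, 291]
[427.9 -42.3  49.2  35.   -5.6] [429.2 -41.1  49.9] [333, 240, 25, 22, 325]
[437.9  42.3  48.4  36.6 -16.2] [437.9  45.4  47.8] [350, 268, 25, 22, 367]
[448.7 110.3  49.9  24.9  -1.6] [449.2 115.8  47.8] [363, 293, 24, 21, 237]
base 1997 [613.    2.6 282.8 270.4  60.2] [46.1 55.3 58.8]
handle 251 [ 635.1 -132.4   81.7   41.7   77.8] [47.3 55.9 59.2]
toptray 927 [ 549.2 -456.5  225.6  167.2   22. ] [42.6 49.  53.9]
cub 14687 [590.3 293.3 214.2 169.8   6. ] [166.5 175.8 181.1]
tape 644 [378.2 209.5  95.7  86.7 -86.5] [41.5 48.1 51. ]
mug 527 [364.3 315.8  75.7  75.3 -15. ] [80.7 88.8 92.2]
bar [ 549.1 -455.8  120.6   18.7   21.1] 0.08608420868530497
1.2389852505468362
```

Run:
```python
from h import *
a=np.radians(96.7)
manip.move_pose([.60,-.01,.25],down(a))
im,P,c,T=wrist();cv2.imwrite("pics/w1.png",im);print(c["intrinsics"][0,0],T[:3,3],"table",np.nanpercentile(P[...,2],[2,20,50]))
np.savez("pics/w1.npz",P=P)
print(stamps(im,P))
m=(P[...,2]>.045)&(P[...,2]<.068);n,L,st,_=cv2.connectedComponentsWithStats(m.astype(np.uint8))
for i in range(1,n):
    if st[i,4]>300:print(st[i],rect(P[L==i][:,:2]),np.median(P[L==i][:,2]))
manip.move_pose([.43,.045,.2],down(a))
im,P,c,T=wrist();cv2.imwrite("pics/w2.png",im)
for s in stamps(im,P):print(*s)
print(np.nanpercentile(P[...,2],[2,20,50]),manip.state()["clock"],manip.state()["joint_pos"])
cv2.imwrite("pics/w12.png",np.hstack([cv2.resize(cv2.imread(f"pics/w{i}.png"),(400,300)) for i in(1,2)]))
```

```text
350.89724451223117 [ 0.52533003 -0.01794676  0.42468452] table [-0.00287716 -0.00135125  0.00038567]
[(array([ 427.4, -115.3,   48.4,   34. ,   10. ]), array([ 427.1, -115.5,   45.6]), [219, 0, 39, 55, 1755]), (array([ 450.2, -261.5,   49. ,   35.4,    3.6]), array([ 450. , -260.9,   45.8]), [66, 4, 53, 56, 2119]), (array([426.1, -42.3,  49.5,  34.1,  -4.8]), array([426.2, -42.5,  45. ]), [289, 4, 40, 60, 1765]), (array([ 448.6, -188.3,   49. ,   34.7,    2.7]), array([ 448.6, -188.3,   45.4]), [143, 12, 44, 55, 1886]), (array([435.9,  42.9,  49.4,  33.6, -16.7]), array([436. ,  43.2,  45.4]), [364, 25, 48, 61, 1633]), (array([447. , 114.2,  48.5,  34.9,   7.6]), array([446.5, 114. ,  45.2]), [432, 50, 41, 50, 1699])]
[ 529    0  105   66 1842] [403.7 213.7  96.3  55.1 -83.4] 0.04703597896417855
[ 166  153  275  144 5851] [624.6 -28.9 291.9 160.7 -83.4] 0.05450694911695936
[502 301  72  22 726] [682.4 259.1  83.2  17.7 -72.1] 0.05633995251092935
[ 426.1 -115.7   47.9   35.6   10.6] [ 426.  -114.8   45. ] [143, 163, 46, 48, 1713]
[ 449.  -261.7   49.    36.6    3.9] [ 448.9 -256.3   44.4] [0, 168, 50, 48, 1915]
[424.9 -41.8  49.2  34.6  -4.6] [425.3 -41.7  44.9] [219, 168, 40, 52, 1595]
[ 446.9 -188.4   48.8   36.     2.8] [ 447.4 -187.9   45. ] [67, 175, 52, 48, 1879]
[434.7  43.7  48.9  33.9 -16. ] [434.9  43.3  44.8] [296, 186, 47, 53, 1446]
[445.1 114.3  48.5  34.9   7.2] [445.9 114.6  44.9] [367, 207, 34, 45, 1453]
[-2.47200111e-03 -1.32546823e-03  8.45539504e-06] 3.675 [ 4.65339536e-02 -2.03932805e-01  2.09914273e+00 -2.08381457e-04
  1.24342505e+00 -1.64130608e+00]
```

View pics/w12.png

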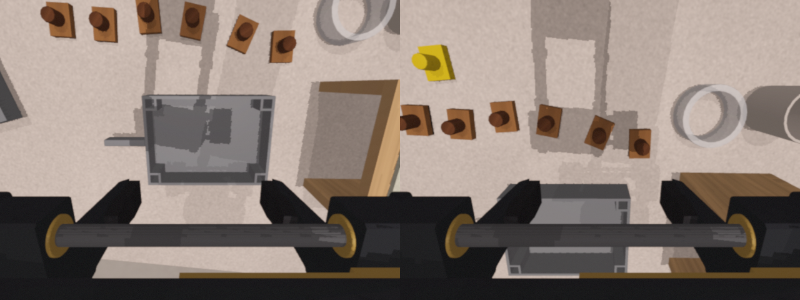

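```bash
cat >> h.py <<'E'
TO=np.array([.6204,.0069]);TA=np.radians(96.6)
def tw(x,y,o=TO,a=TA): return o+np.array([np.cos(a)*x-np.sin(a)*y,np.sin(a)*x+np.cos(a)*y])
def look_stamp(xy):
    im,P,c,T=wrist()
    L=[s for s in stamps(im,P) if s[0] is not None and s[1] is not None and 43<s[0][2]<56 and 30<s[0][3]<42]
    return min(L,key=lambda s:np.hypot(*(s[1][:2]/1000-xy))) if L else None
def held():
    im,P,c,T=wrist();p=manip.state()["tool_pos"];b,g,r=[im[...,i].astype(int) for i in range(3)]
    q=P[(r>g*1.5)&(r>b*1.8)&(np.hypot(P[...,0]-p[0],P[...,1]-p[1])<.04)&(P[...,2]>p[2]-.03)]
    return np.round(np.r_[len(q),(np.percentile(q[:,2],[3,98])-p[2])*1000],1) if len(q)>20 else None
def pick(xy):
    manip.move_pose([*xy,.14],down(TA));manip.set_gripper(.05,20)
    s=look_stamp(xy);print("stamp",s[0],s[1])
    g=(s[1][:2]+s[0][:2])/2000;a=np.radians(s[0][4]+90)
    if np.hypot(*(g-xy))>.03:print("MOVED")
    manip.move_pose([*g,.075],down(a));manip.move_linear([*g,.018],.08)
    manip.set_gripper(0,25);manip.move_linear([*g,.14],.15)
    print("width",manip.state()["gripper_width"],"held",held())
def place(x,y):
    t=tw(x,y);manip.move_pose([*t,.14],down(TA));h=held();print("held",h,manip.state()["gripper_width"])
    if h is None:return print("LOST")
    manip.move_linear([*t,.05],.15);manip.move_linear([*t,.0235],.04)
    f=manip.state()["contact_force"];manip.set_gripper(.036);manip.move_linear([*t,.14],.15)
    print("F",np.round(f,1),"placed",*[v for v in (look_stamp(t) or (0,0))[:2]],"want",t,"clock",manip.state()["clock"])
E
python3 - <<'E'
from h import *
pick((.435,.0435));place(55,-33)
E
```

```text
stamp [434.8  43.5  49.2  34.1 -15.9] [435.   43.1  44.7]
width 0.0005496213013539474 held NoneTraceback (most recent call last):
  File "<stdin>", line 2, in <module>
  File "h.py", line 52, in place
    t=tw(x,y);manip.move_pose([*t,.14],down(TA));h=held();print("held",h,manip.state()["gripper_width"])
              ~~~~~~~~~~~~~~~^^^^^^^^^^^^^^^^^^^
cell.IKError: the arm cannot take that pose within its joint ranges
```

```bash
sed -i 's/t=tw(x,y);/t=tw(x\/1000,y\/1000);/' h.py
python3 - <<'E'
from h import *
s=manip.state();print(s["tool_pos"],s["clock"],s["contact_force"])
manip.set_gripper(.05,20)
im,P,c,T=wrist();cv2.imwrite("pics/w3.png",im)
for q in stamps(im,P):print(*q)
E
```

```text
[0.43382593 0.04326742 0.1386921 ] 7.9417 [-1.17806692 -0.14141865 -0.45147931]
[445.5 114.6  49.5  34.2   7.4] [445.6 114.8  44.9] [374, 181, 55, 65, 2147]
[434.7  43.9  49.   33.4 -16.2] [434.9  43.4  44.8] [302, 196, 39, 55, 2057]
[425.  -41.8  49.3  35.1  -4.7] [425.3 -41.5  44.9] [200, 209, 53, 59, 2200]
[ 426.2 -115.9   47.1   36.2    9.8] [ 425.9 -114.9   44.8] [121, 230, 63, 56, 1915]
[ 445.9 -188.4   46.4   35.9    3. ] [ 447.  -187.7   44.7] [56, 272, 64, 57, 1855]
[ 448.4 -255.9   49.5   25.7    6.8] None [0, 294, 54, 50, 996]
```

View pics/w3.png

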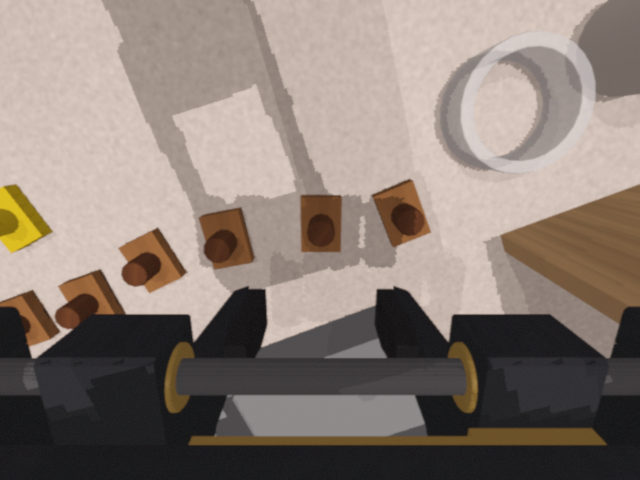

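Run:
```python
from h import *
g=np.array([.4349,.0435]);manip.move_pose([*g,.075],down(np.radians(74)));manip.move_linear([*g,.018],.08)
print(manip.state()["tool_pos"],manip.state()["contact_force"])
w=manip.set_gripper(0,25);s=manip.state();print(w,s["gripper_width"],s["contact_force"])
manip.dwell(.3);s=manip.state();print(s["gripper_width"],s["tool_pos"])
manip.move_linear([*g,.03],.04);s=manip.state();print(s["gripper_width"],s["tool_pos"])
im,P,c,T=wrist();cv2.imwrite("pics/w4.png",im);print(held())
```

```text
[0.43542802 0.04352753 0.01841487] [ 0.12069142  0.46041744 -0.37412623]
False 0.0002502215734870646 [ 0.08468706 -0.15266471  0.45271945]
0.0005593303679079742 [0.43490139 0.0435207  0.01799755]
0.0004098598072234463 [0.43538735 0.04353137 0.03051396]
[3700.   -22.6   13.4]
```

View pics/w4.png

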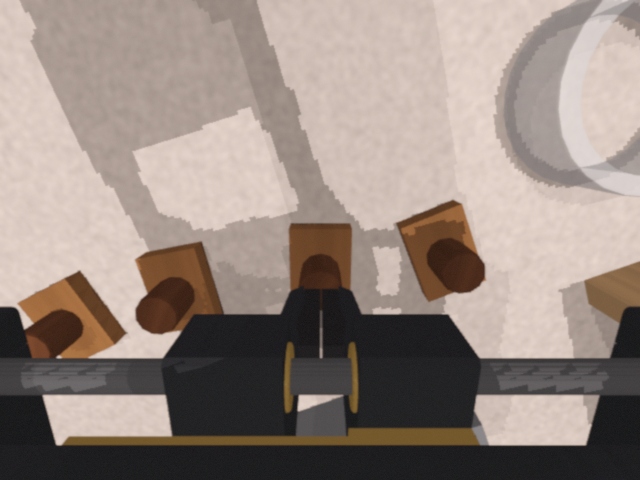

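Run:
```python
from h import *
s=manip.state();print(s["tool_pos"],Ro.from_rotvec(s["tcp_rot"]).as_matrix().round(3).tolist())
im,P,c,T=wrist()
for v in range(260,372,8):print(v,im[v,312],P[v,312].round(4),im[v,328],P[v,328].round(4))
for n in("scene","top"):
    c=cams.capture(n);Q=cloud(c);cv2.imwrite(f"pics/{n}5.png",c["image"])
    d=np.hypot(Q[...,0]-.435,Q[...,1]-.0435);m=(d<.06)&(c["image"].max(-1)<60)
    for lo in np.arange(.02,.12,.01):
        q=Q[m&(Q[...,2]>lo)&(Q[...,2]<=lo+.01)]
        if len(q):print(n,round(lo,2),len(q),q.min(0).round(3),q.max(0).round(3))
x,y=330,268
im=cv2.imread("pics/scene5.png")[190:340,250:450];cv2.imwrite("pics/sc5.png",cv2.resize(im,None,fx=4,fy=4,interpolation=cv2.INTER_CUBIC))
```

```text
[0.43489555 0.0435043  0.03005634] [[0.0, 0.276, 0.961], [0.0, 0.961, -0.276], [-1.0, 0.0, 0.0]]
260 [20 34 55] [0.4244 0.0419 0.0223] [24 36 61] [0.4271 0.0503 0.0215]
268 [23 33 57] [0.4243 0.0422 0.0349] [23 38 61] [0.4267 0.0502 0.0348]
276 [23 36 65] [0.4259 0.0419 0.0419] [30 45 76] [0.4275 0.0497 0.0434]
284 [24 38 67] [0.4297 0.0408 0.0428] [28 47 78] [0.4319 0.0485 0.0428]
292 [22 23 24] [0.4253 0.0426 0.0622] [28 28 29] [0.4272 0.0494 0.0623]
300 [27 25 28] [0.4255 0.0427 0.0699] [23 23 25] [0.4268 0.0493 0.0711]
308 [28 25 30] [0.4255 0.0429 0.0771] [29 26 30] [0.427  0.0491 0.0777]
316 [26 25 26] [0.4262 0.0428 0.0825] [27 27 27] [0.4274 0.0489 0.0835]
324 [26 26 28] [0.4259 0.043  0.0891] [26 25 27] [0.427  0.0489 0.0902]
332 [24 23 26] [0.4255 0.0433 0.0955] [29 27 28] [0.4271 0.0487 0.0953]
340 [27 26 29] [0.4253 0.0435 0.1009] [27 25 28] [0.4268 0.0487 0.1009]
348 [30 31 32] [0.4269 0.0431 0.1031] [33 32 34] [0.4277 0.0484 0.1042]
356 [33 32 34] [0.4294 0.0424 0.1039] [30 29 31] [0.4308 0.0475 0.1038]
364 [65 63 66] [0.4092 0.0491 0.1373] [62 60 64] [0.4097 0.0527 0.1381]
scene 0.02 22 [0.434 0.04  0.02 ] [0.448 0.053 0.03 ]
scene 0.03 15 [0.443 0.039 0.031] [0.448 0.05  0.04 ]
scene 0.04 26 [0.436 0.033 0.041] [0.448 0.051 0.048]
scene 0.06 16 [0.44  0.025 0.064] [0.449 0.053 0.07 ]
scene 0.07 19 [0.441 0.025 0.07 ] [0.45  0.054 0.08 ]
scene 0.08 7 [0.443 0.032 0.08 ] [0.449 0.05  0.086]
```

View pics/sc5.png

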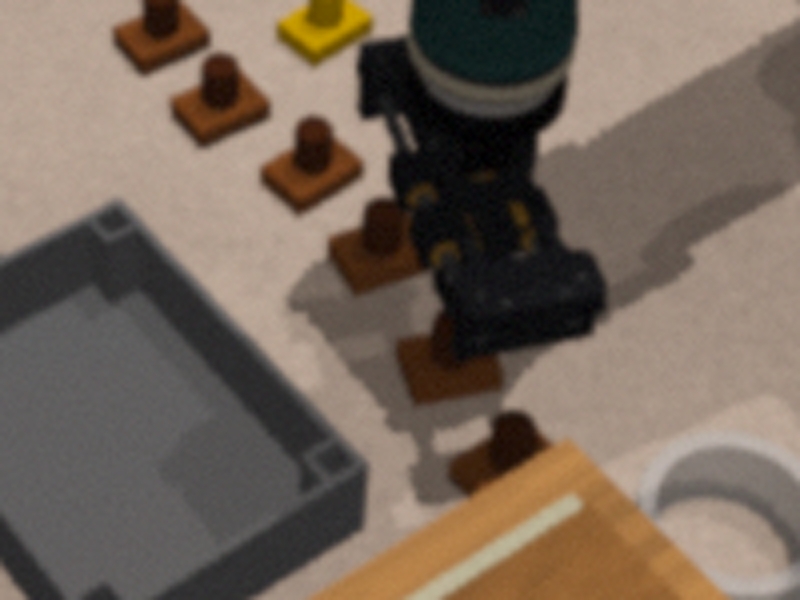

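Run:
```python
from h import *
p=[.4349,.0435];manip.move_linear([*p,.14],.15)
def tip(tag):
    s=manip.state();im,P,c,T=wrist();R=Ro.from_rotvec(s["tcp_rot"]).as_matrix()
    q=(P-s["tool_pos"])@R; m=(im.max(-1)<60)&(np.abs(q[...,2])<.02)&(np.abs(q[...,1])<.06)&(q[...,0]>-.08)&(q[...,0]<.03)
    x=q[m];print(tag,len(x),"tip x pct",np.percentile(x[:,0],[50,90,98,99.5]).round(4),"y",x[:,1].min().round(4),x[:,1].max().round(4),"z",np.percentile(x[:,2],[1,50,99]).round(4),s["gripper_width"])
tip("shut");manip.set_gripper(.05,20);tip("open50");manip.set_gripper(.088);tip("open88")
print(manip.state()["tool_pos"],manip.state()["joint_pos"].round(3),manip.state()["clock"])
```

```text
shut 4000 tip x pct [-0.0573 -0.0379 -0.0318 -0.0303] y -0.0146 0.0159 z [-0.011  -0.0091 -0.0009] 6.486052105814284e-06
open50 7050 tip x pct [-0.0593 -0.0388 -0.0323 -0.0304] y -0.0415 0.0421 z [-0.0111 -0.0091  0.0082] 0.050243859701800085
open88 8436 tip x pct [-0.0583 -0.038  -0.0318 -0.0303] y -0.0599 0.06 z [-0.0111 -0.0089  0.0084] 0.08799500335872908
[0.43488277 0.04349159 0.13998857] [ 0.043 -0.142  2.165 -0.     1.119 -1.249] 14.4917
```

Run:
```python
from h import *
g=[.4349,.0435];manip.set_gripper(.05,20)
manip.move_pose([*g,.05],down(np.radians(74)))
for z in(.018,.005,-.003,-.008,-.012):
    manip.move_linear([*g,z],.05);s=manip.state();print(z,s["tool_pos"][2].round(4),s["contact_force"].round(1))
    if abs(s["contact_force"][2])>6:break
r=manip.set_gripper(0,25);s=manip.state();print(r,s["gripper_width"],s["contact_force"].round(1))
manip.move_linear([*g,.08],.1);s=manip.state();print(s["gripper_width"],s["tool_pos"],held(),s["clock"])
im,P,c,T=wrist();cv2.imwrite("pics/w6.png",im)
```

```text
0.018 0.0179 [ 1.1  0.  -0.6]
0.005 0.0045 [-1.1  1.1 -0.4]
-0.003 -0.0035 [0.6 0.3 0.7]
-0.008 -0.0083 [ 0.1  0.9 -0.2]
-0.012 -0.0123 [-0.   0.2 -1. ]
False 0.022322779119461563 [ 0.1 -0.3  0.7]
0.021860285717929955 [0.43420893 0.04347899 0.0793209 ] [6618.    17.8   55.7] 19.2583
```

View pics/w6.png

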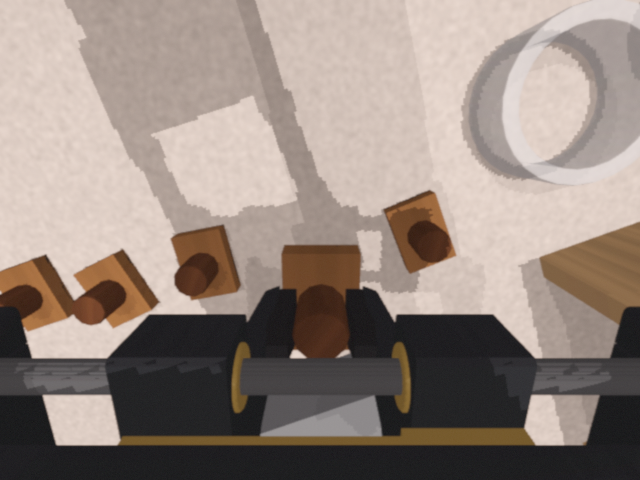

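```bash
sed -i 's/manip.move_linear(\[\*g,.018\],.08)/manip.move_linear([*g,-.012],.08)/; s/\[\*g,.075\]/[*g,.045]/; s/manip.move_linear(\[\*g,.14\],.15)/manip.move_linear([*g,.11],.15)/; s/manip.move_linear(\[\*t,.05\],.15);manip.move_linear(\[\*t,.0235\],.04)/zp=-.0075 if abs(h[2]-56)<4 else .0485-h[2]\/1000;manip.move_linear([*t,.02],.15);manip.move_linear([*t,zp],.04)/; s/t=tw(x\/1000,y\/1000);manip.move_pose(\[\*t,.14\]/t=tw(x\/1000,y\/1000);manip.move_pose([*t,.11]/' h.py
python3 - <<'E'
from h import *
place(55,-33)
E
```

```text
held [6634.    17.4   55.4] 0.022294203114495717
F [ 0.2 -0.3 -0.2] placed [646.5  65.5  48.9  33.9   5.8] [646.7  65.7  49. ] want [0.64685976 0.06532843] clock 23.4417
```

Run:
```python
from h import *
for src,dst in [((.425,-.0418),(0,-33)),((.426,-.115),(-55,-33)),((.4455,.1146),(55,33))]:
    pick(src)
    if manip.state()["gripper_width"]<.018: print("FAIL");break
    place(*dst)
```

```text
stamp [425.  -42.6  49.3  33.6  -4.9] [424.9 -43.1  45.2]
width 0.022929054253427537 held [6655.    18.7   55.6]
held [6631.    17.1   54.8] 0.02231678084032762
F [-0.9 -0.6  2.2] placed [652.8  11.   49.3  33.7   6.5] [653.  11.  49.] want [0.6531813  0.01069293] clock 31.9
stamp [ 426.1 -116.7   49.2   33.5   10. ] [ 426.2 -116.8   44.7]
width 0.022087128150853272 held [6662.    17.8   55.7]
held [6657.    16.8   54.8] 0.022091980229116626
F [-1.3 -0.2  2. ] placed [658.8 -43.5  49.3  33.5   6.5] [659.  -43.5  48.9] want [ 0.65950284 -0.04394258] clock 40.4417
stamp [445.6 115.1  49.2  33.5   7.5] [445.7 115.2  44.9]
width 0.0221729940751974 held [6625.    18.5   55.7]
held [6699.    16.6   55.2] 0.02208474439141063
F [-1.4  0.5  2.7] placed [580.6  58.   49.3  33.8   6.4] [580.7  57.8  48.7] want [0.58129716 0.05774258] clock 48.6833
```

Run:
```python
from h import *
for src,dst in [((.447,-.188),(0,33)),((.449,-.259),(-55,33))]:
    pick(src)
    if manip.state()["gripper_width"]<.018: print("FAIL");break
    place(*dst)
a=TA
manip.move_pose([.60,-.01,.25],down(a))
im,P,c,T=wrist();cv2.imwrite("pics/w7.png",im)
for s in stamps(im,P):print(s[0],s[1])
m=(P[...,2]>.051)&(P[...,2]<.064)&(P[...,0]>.5)&(P[...,1]<.15);n,L,st,_=cv2.connectedComponentsWithStats(m.astype(np.uint8))
for i in range(1,n):
    if st[i,4]>300:print(st[i],rect(P[L==i][:,:2]),np.median(P[L==i][:,2]))
```

```text
stamp [ 412.4 -178.7   48.8   33.6    3.1] [ 412.5 -178.8   45. ]
MOVED
width 0.02177301565305442 held [6623.    19.1   55.7]
held [6633.    18.4   55.1] 0.022270189110102114
F [-1.5 -0.2  1.8] placed [586.7   3.5  49.4  33.6   6.9] [586.6   3.5  48.9] want [0.5876187  0.00310707] clock 57.3417
stamp [ 449.1 -263.2   49.1   33.4    3.7] [ 449.1 -263.3   45.2]
width 0.02240410211938394 held [6594.    18.7   55.7]
held [6621.    17.5   55.2] 0.022049120807074662
F [-1.8 -0.3  2.8] placed [593.5 -50.9  49.1  33.6   7. ] [593.4 -51.1  48.7] want [ 0.59394024 -0.05152843] clock 66.05
[593.5 -50.7  48.2  33.7   7.1] [593.9 -51.4  48.8]
[587.2   3.8  48.   32.9   6.5] [587.    3.4  49.1]
[580.5  57.1  47.3  34.5   6.2] [580.8  57.4  49.2]
[657.8 -43.3  47.9  33.9   6.9] [658.6 -43.7  49.1]
[652.3  11.2  48.6  32.6   7. ] [652.6  10.9  49.2]
[646.3  64.5  48.3  34.    6.5] [646.7  65.2  49. ]
[ 167  153  275  143 4089] [624.2 -28.9 291.9 159.8 -83.4] 0.0547823750970054
[281 290  80   6 411] [698.2   1.9  91.5   5.8 -83.7] 0.054599934867259114
```

View pics/w7.png

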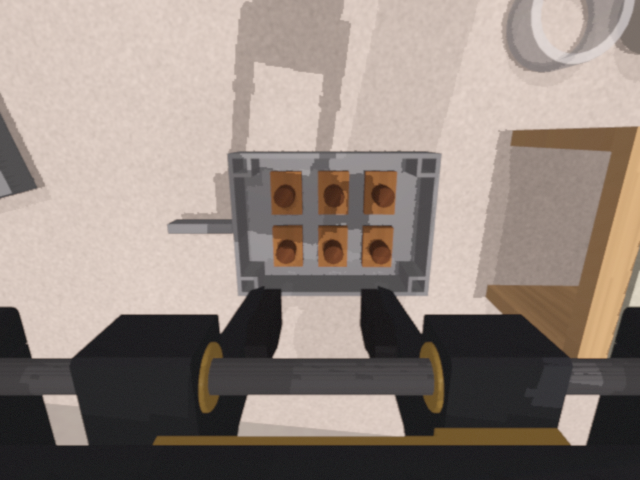

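```bash
cat >> h.py <<'E'
def tray_top(o,lo,hi,r=.15):
    """rim rect of dark-grey points with lo<z<hi near o"""
    im,P,c,T=wrist();m=(P[...,2]>lo)&(P[...,2]<hi)&(np.hypot(P[...,0]-o[0],P[...,1]-o[1])<r)
    return rect(P[m][:,:2]),np.median(P[m][:,2]),im
E
python3 - <<'E'
from h import *
ya=np.radians(-68.8);o=np.array([.549,-.456])
manip.move_pose([*o,.22],down(ya));manip.set_gripper(.05,50)
b,z,im=tray_top(o,.075,.1);r,zr,im=tray_top(o,.042,.058);print("bar",b,z,"rim",r,zr)
cv2.imwrite("pics/w8.png",im);print(manip.state()["clock"],manip.state()["joint_pos"].round(2))
E
```

```text
bar [ 548.6 -455.3  119.8   13.5   20.8] 0.08682221804000068 rim [ 548.4 -455.3  220.   160.4   21.2] 0.048542671768167706
69.0667 [-0.73  0.33  1.5   0.    1.31  0.47]
```

View pics/w8.png

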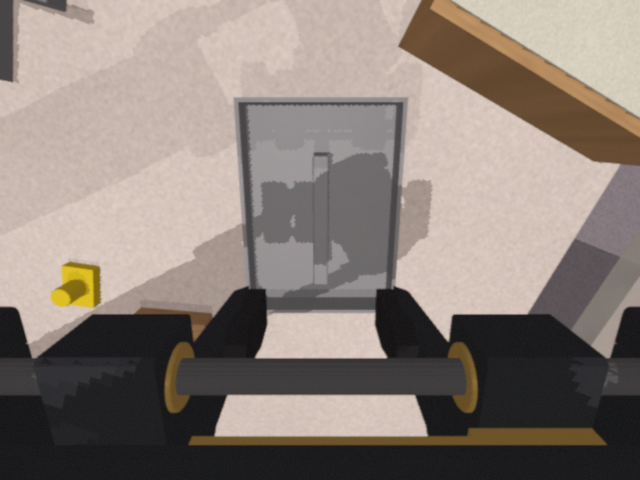

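Run:
```python
from h import *
ya=np.radians(21.1-90);o=np.array([.5485,-.4553])
manip.move_pose([*o,.10],down(ya));manip.move_linear([*o,.030],.06)
s=manip.state();print(s["tool_pos"],s["contact_force"].round(1))
manip.set_gripper(0,55);s=manip.state();print(s["gripper_width"],s["contact_force"].round(1))
manip.move_linear([*o,.06],.05);manip.dwell(.2);s=manip.state();print(s["gripper_width"],s["contact_force"].round(1),s["moment"].round(2))
p=s["tool_pos"];r,z,im=tray_top(o,.072,.088,.16);print(p,r,z)
manip.move_linear([*o,.16],.12)
manip.move_pose([.6201,.0069,.16],down(np.radians(6.6)))
s=manip.state();p=s["tool_pos"];print(s["gripper_width"],p,s["contact_force"].round(1))
for lo,hi in((.172,.188),):
    r,z,im=tray_top(p,lo,hi,.16);print("rim",r,z)
b,z,im=tray_top(p,.205,.235,.08);print("bar",b,z)
cv2.imwrite("pics/w9.png",im)
c=cams.capture("scene");cv2.imwrite("pics/s9.png",c["image"]);Q=cloud(c);m=(Q[...,2]>.172)&(Q[...,2]<.188)&(c["image"].max(-1)<120)&(np.hypot(Q[...,0]-.62,Q[...,1]-.007)<.16);print("scene rim",rect(Q[m][:,:2]))
cv2.imwrite("pics/ws9.png",np.hstack([cv2.resize(i,(400,300)) for i in(im,c["image"])]));print(s["clock"])
```

```text
[ 0.5489288  -0.45567295  0.03072638] [0.3 0.2 0.8]
0.012988697114768267 [ 0.4  0.  -0.3]
0.01299202534423327 [-0.  -0.3 -1.9] [-0.07  0.13 -0.01]
[ 0.54817459 -0.45501978  0.0594313 ] [ 593.7 -437.   161.6  122.8  -68.7] 0.07787770919621084
0.01315996512513085 [0.62035639 0.00582787 0.16005553] [-0.1 -0.3 -2.4]
rim [614.9  54.3 161.7 123.4   6.5] 0.17853806306167652
bar [620.7  12.6 106.2  42.  -68.7] 0.21682409989330162
scene rim [621.7   4.8 221.9 161.  -83.6]
75.275
```

View pics/ws9.png

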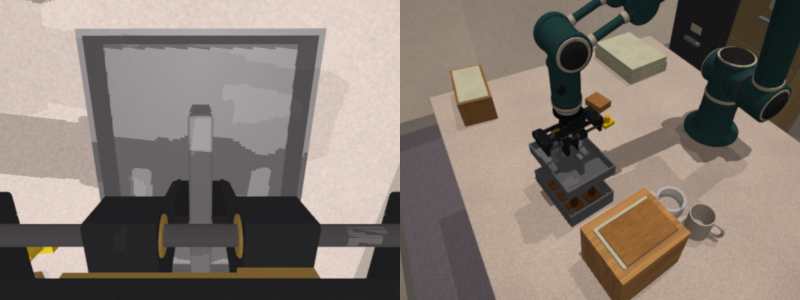

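Run:
```python
from h import *
o=[.6199,.0074]
for z in(.12,.095,.088,.084,.080,.077,.075,.073,.072,.071):
    manip.move_linear([*o,z],.12 if z>.09 else .02);s=manip.state();print(z,s["tool_pos"].round(4),s["contact_force"].round(1),round(s["gripper_width"],4))
    if s["contact_force"][2]>12:break
r,z,im=tray_top(o,.084,.104,.16);print("rim",r,z)
c=cams.capture("scene");cv2.imwrite("pics/s10.png",c["image"]);Q=cloud(c)
cv2.imwrite("pics/s10c.png",cv2.resize(c["image"][220:380,190:370],None,fx=4,fy=4)[:600,:720]);print(s["clock"])
```

```text
0.12 [0.6195 0.0072 0.1194] [ 0.2 -0.1 -2.2] 0.0132
0.095 [0.6195 0.0075 0.0948] [ 1.  -1.1 -2.9] 0.0133
0.088 [0.6198 0.0074 0.088 ] [ 0.3  0.1 -2.7] 0.0129
0.084 [0.6197 0.0074 0.0837] [-0.1  0.  -1.9] 0.0133
0.08 [0.6197 0.0074 0.0797] [ 0.5 -0.5 -2. ] 0.0131
0.077 [0.6197 0.0074 0.0767] [-0.9  0.1 -2.5] 0.0133
0.075 [0.6197 0.0074 0.0748] [-0.2 -0.5 -2.7] 0.0128
0.073 [0.6197 0.0074 0.0728] [-0.3  0.9 -2.7] 0.0134
0.072 [0.62   0.0074 0.0721] [ 0.4 -0.2 -2.2] 0.0131
0.071 [0.62   0.0074 0.072 ] [-3.1 -0.6  5.7] 0.013
rim [614.4  55.9 161.6 122.9   6.8] 0.09055929728472628
78.7667
```

View pics/s10c.png

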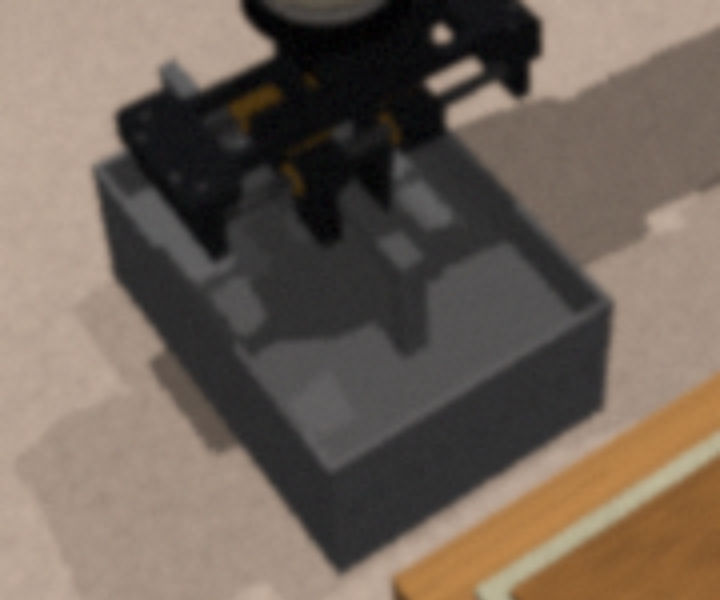

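Run:
```python
from h import *
o=[.6199,.0074]
manip.set_gripper(.045);manip.move_linear([*o,.17],.12)
manip.move_pose([.56,.20,.27],down(TA))
im,P,c,T=wrist();Z=P[...,2]
m=(Z>.155)&(Z<.195)&(P[...,1]>.15)&(P[...,0]<.72);print("cubby",rect(P[m][:,:2]),np.median(P[m][:,2]))
m=(Z>.085)&(Z<.1)&(P[...,1]<.16)&(P[...,0]>.5);print("toprim",rect(P[m][:,:2]),np.median(P[m][:,2]))
cv2.imwrite("pics/w11.png",im)
manip.move_pose([.60,-.03,.27],down(TA));im2,P,c,T=wrist();Z=P[...,2]
m=(Z>.085)&(Z<.1)&(P[...,1]<.16)&(P[...,0]>.5)&(np.abs(P[...,1])<.16);print("toprim",rect(P[m][:,:2]),np.median(P[m][:,2]))
h=tw(-.146,0);m=(Z>.045)&(Z<.064)&(np.hypot(P[...,0]-h[0],P[...,1]-h[1])<.05)&(im2.max(-1)<150);print("handle",rect(P[m][:,:2]),np.median(P[m][:,2]),h)
cv2.imwrite("pics/w1112.png",np.hstack([cv2.resize(i,(400,300)) for i in(im,im2)]));print(manip.state()["clock"])
```

```text
cubby [576.5 294.3 184.9 169.    5.9] 0.17665080999232813
toprim [620.4   6.9 221.6 161.1 -83.4] 0.09041127050779185
toprim [620.4   7.4 220.8 160.9 -83.4] 0.09067974043534072
handle [ 626.1 -127.7   84.    54.3   77.8] 0.05522364890361381 [ 0.63718082 -0.13813242]
82.6417
```

View pics/w1112.png

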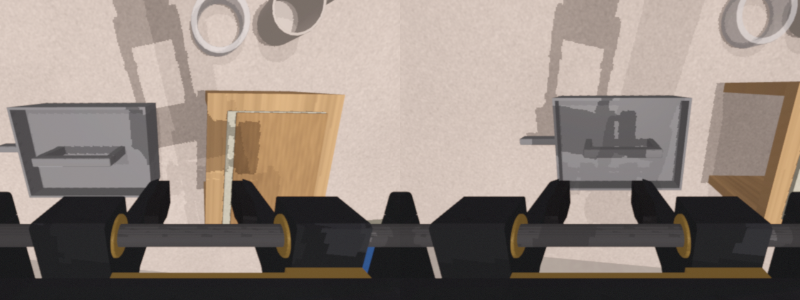

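Run:
```python
from h import *
a0,a1=np.radians(96.6),np.radians(95.9)
u0,u1=[np.array([np.cos(a),np.sin(a)]) for a in(a0,a1)]
O0=np.array([.6202,.0069]);O1=np.array([.5945,.2519])
h0=O0-.168*u0
manip.move_pose([*h0,.12],down(a0-np.pi/2));manip.move_linear([*h0,.03],.12);manip.move_linear([*h0,-.006],.04)
s=manip.state();print(s["tool_pos"],s["contact_force"].round(1))
manip.set_gripper(0,45);s=manip.state();print(s["gripper_width"],s["contact_force"].round(1))
for d in(.03,.02,.10,.06,.022):
    pass
tot=np.linalg.norm(O1-O0)
for k in(.03,.09,.14,.19,tot-.010):
    f=k/tot;O=O0+(O1-O0)*f;a=a0+(a1-a0)*min(1,f*2);h=O-.168*np.array([np.cos(a),np.sin(a)])
    manip.move_linear([*h,-.006],.06,rot=down(a-np.pi/2));s=manip.state();print(round(k,3),s["tool_pos"].round(4),s["contact_force"].round(1),s["moment"].round(2),round(s["gripper_width"],4))
    if np.linalg.norm(s["contact_force"])>25:print("STOP");break
print(s["clock"])
c=cams.capture("scene");cv2.imwrite("pics/s12.png",c["image"])
c=cams.capture("top");cv2.imwrite("pics/t12.png",c["image"])
cv2.imwrite("pics/st12.png",np.hstack([cv2.resize(cv2.imread(f"pics/{n}12.png"),(400,300)) for n in "st"]))
```

```text
[ 0.63981278 -0.16008362 -0.00571451] [-0.8 -0.6  0.4]
0.011772205434287237 [-0.   0.4  1.1]
0.03 [ 0.6359 -0.1299 -0.0059] [ 0.2 -0.3  1.1] [-0.28  0.06 -0.04] 0.0118
0.09 [ 0.6288 -0.0708 -0.0059] [ 0.7 -3.   0.9] [-0.63  0.01 -0.01] 0.0114
0.14 [ 0.6229 -0.0209 -0.0059] [ 0.8 -2.2  1.7] [-0.51  0.    0.02] 0.0117
0.19 [ 0.6177  0.0287 -0.0059] [ 1.  -3.2  2. ] [-0.64 -0.02  0.03] 0.0118
0.236 [ 0.6128  0.0748 -0.0059] [-0.  -4.4  3.2] [-0.7  -0.03  0.02] 0.0113
91.1333
```

View pics/st12.png

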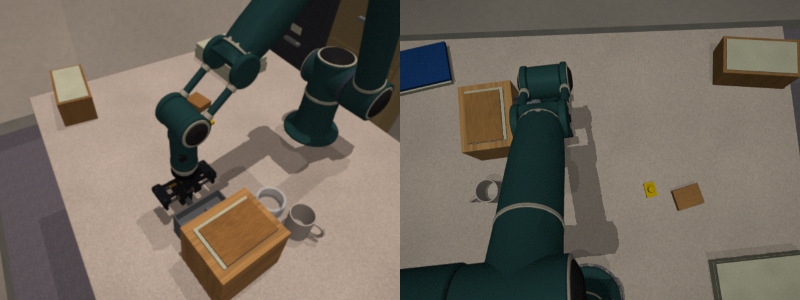

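Run:
```python
from h import *
a=np.radians(95.9);u=np.array([np.cos(a),np.sin(a)]);h=np.array([.5945,.2519])-.168*u
for k in range(-8,14,2):
    q=h+u*k/1000;manip.move_linear([*q,-.006],.02);s=manip.state();print(k,s["tool_pos"].round(4),s["contact_force"].round(1),round(s["gripper_width"],4))
    if s["contact_force"][1]<-12:break
print(s["clock"])
manip.set_gripper(.04);manip.dwell(.2);p=manip.state()["tool_pos"]
manip.move_linear([p[0],p[1],.14],.1)
manip.move_pose([.58,.10,.27],down(np.radians(96)))
im,P,c,T=wrist();cv2.imwrite("pics/w13.png",im);Z=P[...,2]
m=(Z>.085)&(Z<.1)&(np.hypot(P[...,0]-.605,P[...,1]-.17)<.12);print("rim visible",rect(P[m][:,:2]),np.median(P[m][:,2]))
m=(Z>.045)&(Z<.066)&(np.hypot(P[...,0]-.605,P[...,1]-.1)<.09);print("handle",rect(P[m][:,:2]),np.median(P[m][:,2]))
m=(Z>.155)&(Z<.195)&(P[...,1]>.15)&(P[...,0]<.72);print("cubby",rect(P[m][:,:2]))
print(manip.state()["clock"])
```

```text
-8 [ 0.6127  0.0764 -0.0059] [ 0.4 -5.2  3.2] 0.0113
-6 [ 0.6125  0.0782 -0.0059] [ 0.4 -5.7  2.8] 0.0117
-4 [ 0.6123  0.0802 -0.0059] [ 0.1 -6.8  3.2] 0.0113
-2 [ 0.6121  0.0822 -0.0059] [ 0.4 -6.5  3.1] 0.0117
0 [ 0.6119  0.084  -0.0059] [ 0.5 -6.7  2.1] 0.0112
2 [ 0.6119  0.0848 -0.0059] [  1.  -10.2   2.6] 0.0118
4 [ 0.6119  0.0847 -0.0059] [  2.4 -17.7   2.2] 0.0117
92.9833
rim visible [594.9 187.  198.   92.7   6.2] 0.09089879589812852
handle [601.9 145.8 118.5 111.1 -37.7] 0.05870236547769042
cubby [581.7 294.7 194.2 170.3   5.9]
96.8167
```

View pics/w13.png

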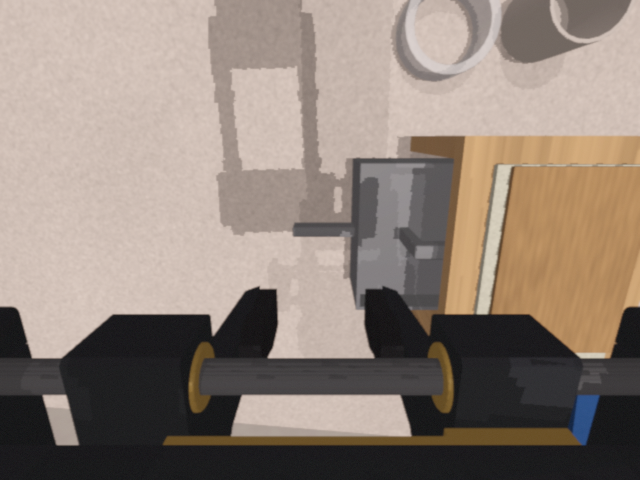

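Run:
```python
from h import *
im,P,c,T=wrist();a=np.radians(95.9);M=np.array([.5986,.2121]);u=np.array([np.cos(a),np.sin(a)]);v=np.array([-u[1],u[0]])
X=(P[...,:2]-M)@u;Y=(P[...,:2]-M)@v;Z=P[...,2]
m=(Z>.086)&(Z<.096)&(X<-.02)&(X>-.1)&(np.abs(Y)<.1);print("rim x min, y range",np.percentile(X[m],1),np.percentile(Y[m],[.5,99.5]))
e=m&(X<-.055);A=np.polyfit(Y[e&(X<np.percentile(X[m],1)+.006)],X[e&(X<np.percentile(X[m],1)+.006)],1);print("end slope deg",np.degrees(np.arctan(A[0])))
m=(Z>.048)&(Z<.062)&(X<-.075)&(X>-.2)&(np.abs(Y)<.03);print("handle x",np.percentile(X[m],[1,99]),np.percentile(Y[m],[1,99]))
m=(Z>.16)&(Z<.175)&(np.abs(Y)<.1)&(X<.05);print("cubby mouth x",np.percentile(X[m],2))
c=cams.capture("top");P=cloud(c)
for n,(x0,y0,x1,y1),lo,hi in(("tape",(170,265,225,325),.04,.06),("mug",(105,280,165,330),.08,.1)):
    q=P[y0:y1,x0:x1].reshape(-1,3);q=q[(q[:,2]>lo)&(q[:,2]<hi)];print(n,rect(q[:,:2]))
```

```text
rim x min, y range -0.07050112357701514 [-0.07913579  0.07999702]
end slope deg 0.02415652876284391
handle x [-0.14174578 -0.07557448] [-0.00517799  0.00612872]
cubby mouth x -0.0005612788445406055
tape [0. 0. 0. 0. 0.]
mug [0. 0. 0. 0. 0.]
```

Run:
```python
from h import *
order.close_job();print(manip.state()["clock"])
```

```text
the job is handed in; nothing more can be done
the job is handed in; nothing more can be done
```

I handed the job in at about 97 s of the 210 s. All six stamps stand in the base tray, the top tray is seated on it, and the stack is in the cubby against the back panel.

- **Stamps:** all six measured upright at their slots in the tray, grip tops at about 49 mm. One stamp was knocked about 35 mm aside during the run. I found it by looking again before the pick.
- **Top tray:** its height when contact came matched the seated height exactly. The rim measured about 91 mm (92 expected), with its axes parallel to the base tray's.
- **Slide:** I pushed the stack by the handle, flat on the table. The push force rose to about 18 N where the back panel should be. After release, 70.5 mm of the stack stuck out of the mouth (70 expected), and it was centred within 1 mm and square to the cubby. The handle sticks out.

Some things disagreed or went unchecked:

- **Fingertips:** they sit about 30 mm short of the stated TCP. My first two grasps closed above a stamp without touching it, and I corrected for the offset after that.
- **Cameras:** the top and scene cameras disagreed by about 4 mm, so I relied on the wrist camera.
- **Mug and tape roll:** my last position check on these gave no reading, because the arm seemed to block the view. They look in place in the later pictures.
- **Clip box:** I never measured it. It looks in place in the last top-camera picture, taken during the slide.

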